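# Find the full carton by weight and set it in the sloped stand

## Task

Two of the three identical cartons on the mat are nearly empty and one is full. Working from left to right, lift each one a few centimetres straight up to feel its weight and set it back in its bay before lifting the next; then put the full one in the sloped grey stand, lying flat on the sloping plate in the middle, lengthwise up the slope, with its lower end down against the lip. Leave the two light cartons in their bays and the long flat carton and the pliers where they lie.

Things in the scene. Friction and masses are not known exactly. Their poses are not given: they have to be found in the camera images.
- carton_a: one of three identical-looking closed white printed cartons, 60 (own x) x 85 (own y) x 45 mm high, lying in a bay of the mat, its 85 mm length pointing away from the robot. One is full (0.38 to 0.52 kg), two are nearly empty (0.1 to 0.14 kg); which one is full cannot be seen. Origin at the centre of its underside, z up
- carton_b: one of three identical-looking closed white printed cartons, 60 (own x) x 85 (own y) x 45 mm high, lying in a bay of the mat, its 85 mm length pointing away from the robot. One is full (0.38 to 0.52 kg), two are nearly empty (0.1 to 0.14 kg); which one is full cannot be seen. Origin at the centre of its underside, z up
- carton_c: one of three identical-looking closed white printed cartons, 60 (own x) x 85 (own y) x 45 mm high, lying in a bay of the mat, its 85 mm length pointing away from the robot. One is full (0.38 to 0.52 kg), two are nearly empty (0.1 to 0.14 kg); which one is full cannot be seen. Origin at the centre of its underside, z up
- bay_left (a point): centre of the left (far +y) bay of the mat, on the mat's upper face (3 mm above the worktop); z up, mat's x away from the robot, y to the left
- bay_middle (a point): centre of the middle bay of the mat, on the mat's upper face (3 mm above the worktop); z up, mat's x away from the robot, y to the left
- bay_right (a point): centre of the right bay of the mat, on the mat's upper face (3 mm above the worktop); z up, mat's x away from the robot, y to the left
- mat: fixed black rubber mat, 100 x 360 x 3 mm, three bays side by side along its y, 120 mm from centre to centre, parted by low ribs (2 mm); there are about 60 mm between neighbouring cartons. Origin at the centre of its underside, z up
- seat: sloping plate, 120 x 120 mm, 35 degrees from level, low end to the robot's right, of a fixed grey metal stand, 100 mm high, behind the mat. Origin: middle of its upper face, 64 mm up; x up the slope (to the left), y across it, z out of the face. A lip stands 18 mm out along the low end, inner face at x = -60 mm; a carton resting lengthwise on it has its origin at x = -17.5 mm
- lamp_carton: bystander: flatter, longer carton, 50 x 110 x 32 mm, loose, left of the mat and stand; origin under its centre
- pliers: bystander: blue pliers lying flat, 60 x 166 x 14 mm, loose, right of the stand; origin under their centre

How it is judged:
On the way, in this order (a step that is already met when the one before it is completed fails the run):
1. the carton in the left bay is lifted at least 20 mm above its bay, upright (((horizontal distance between carton_a and bay_left below 0.05 m and z of carton_a in the frame of bay_left above 0.02 m and angle between carton_a's own z axis and vertical below 0.4 rad) or (horizontal distance between carton_b and bay_left below 0.05 m and z of carton_b in the frame of bay_left above 0.02 m and angle between carton_b's own z axis and vertical below 0.4 rad) or (horizontal distance between carton_c and bay_left below 0.05 m and z of carton_c in the frame of bay_left above 0.02 m and angle between carton_c's own z axis and vertical below 0.4 rad))), for 0.3 s.
2. the left one is back in its bay and the carton in the middle bay is lifted likewise (((horizontal distance between carton_a and bay_left below 0.035 m and z of carton_a in the frame of bay_left below 0.008 m) or (horizontal distance between carton_b and bay_left below 0.035 m and z of carton_b in the frame of bay_left below 0.008 m) or (horizontal distance between carton_c and bay_left below 0.035 m and z of carton_c in the frame of bay_left below 0.008 m)) and ((horizontal distance between carton_a and bay_middle below 0.05 m and z of carton_a in the frame of bay_middle above 0.02 m and angle between carton_a's own z axis and vertical below 0.4 rad) or (horizontal distance between carton_b and bay_middle below 0.05 m and z of carton_b in the frame of bay_middle above 0.02 m and angle between carton_b's own z axis and vertical below 0.4 rad) or (horizontal distance between carton_c and bay_middle below 0.05 m and z of carton_c in the frame of bay_middle above 0.02 m and angle between carton_c's own z axis and vertical below 0.4 rad))), for 0.3 s.
3. the left and middle ones are back and the carton in the right bay is lifted likewise (((horizontal distance between carton_a and bay_left below 0.035 m and z of carton_a in the frame of bay_left below 0.008 m) or (horizontal distance between carton_b and bay_left below 0.035 m and z of carton_b in the frame of bay_left below 0.008 m) or (horizontal distance between carton_c and bay_left below 0.035 m and z of carton_c in the frame of bay_left below 0.008 m)) and ((horizontal distance between carton_a and bay_middle below 0.035 m and z of carton_a in the frame of bay_middle below 0.008 m) or (horizontal distance between carton_b and bay_middle below 0.035 m and z of carton_b in the frame of bay_middle below 0.008 m) or (horizontal distance between carton_c and bay_middle below 0.035 m and z of carton_c in the frame of bay_middle below 0.008 m)) and ((horizontal distance between carton_a and bay_right below 0.05 m and z of carton_a in the frame of bay_right above 0.02 m and angle between carton_a's own z axis and vertical below 0.4 rad) or (horizontal distance between carton_b and bay_right below 0.05 m and z of carton_b in the frame of bay_right above 0.02 m and angle between carton_b's own z axis and vertical below 0.4 rad) or (horizontal distance between carton_c and bay_right below 0.05 m and z of carton_c in the frame of bay_right above 0.02 m and angle between carton_c's own z axis and vertical below 0.4 rad))), for 0.3 s.
At the end, for the whole second after the job is handed in: Full carton at rest (weighing over 2.3 N) on the seat: within 8 mm and 0.12 rad of the plate, lengthwise up the slope within 0.2 rad, lower end within 10 mm of the lip, within 25 mm of the middle sideways. Light cartons level, at rest, within 30 mm of their starts (((contact force between carton_a and seat above 2.3 N and z of carton_a in the frame of seat between -0.008 and 0.008 m and angle between the z axis of carton_a and the z axis of seat, either way round below 0.12 rad and angle between the y axis of carton_a and the x axis of seat, either way round below 0.2 rad and x of carton_a in the frame of seat between -0.025 and -0.0075 m and y of carton_a in the frame of seat between -0.025 and 0.025 m and linear speed of each of carton_a, carton_b, carton_c below 0.02 m/s and distance of each of carton_b, carton_c from where it was at the start of the episode below 0.03 m and angle between each of carton_b, carton_c's own z axis and vertical below 0.1 rad) or (contact force between carton_b and seat above 2.3 N and z of carton_b in the frame of seat between -0.008 and 0.008 m and angle between the z axis of carton_b and the z axis of seat, either way round below 0.12 rad and angle between the y axis of carton_b and the x axis of seat, either way round below 0.2 rad and x of carton_b in the frame of seat between -0.025 and -0.0075 m and y of carton_b in the frame of seat between -0.025 and 0.025 m and linear speed of each of carton_b, carton_a, carton_c below 0.02 m/s and distance of each of carton_a, carton_c from where it was at the start of the episode below 0.03 m and angle between each of carton_a, carton_c's own z axis and vertical below 0.1 rad) or (contact force between carton_c and seat above 2.3 N and z of carton_c in the frame of seat between -0.008 and 0.008 m and angle between the z axis of carton_c and the z axis of seat, either way round below 0.12 rad and angle between the y axis of carton_c and the x axis of seat, either way round below 0.2 rad and x of carton_c in the frame of seat between -0.025 and -0.0075 m and y of carton_c in the frame of seat between -0.025 and 0.025 m and linear speed of each of carton_c, carton_a, carton_b below 0.02 m/s and distance of each of carton_a, carton_b from where it was at the start of the episode below 0.03 m and angle between each of carton_a, carton_b's own z axis and vertical below 0.1 rad))); the robot touches nothing.
It fails at once if a bystander (long flat carton or pliers) is moved by more than 30 mm (distance of any of lamp_carton, pliers from where it was at the start of the episode above 0.03 m).
It also fails if it takes over 72 s, if anything falls off the work surface, if the arm or the gripper's body presses on something with over 40 N, if the wrist force passes 120 N, or if a joint passes its speed limit or range.

## Robot

A 6-joint arm with a two-finger parallel gripper is mounted at the origin on a cart in front of the work surface, level with it; the furniture and walls round the work are solid. World frame = base frame: x ahead of the robot, y to its left, z up, the work surface at z = 0. Lengths are in m, angles in rad, forces in N, time in s.
With the tool pointing down it reaches from about 0.425 to 0.95 m from the base axis. Payload 3.5 kg.
Tool frame: the origin (TCP) lies midway between the tips of the shut fingers; the grasp point (between the pads) lies 19 mm behind it; z points along the fingers, y is the line along which they close (so a half turn about z gives the same grasp; the last joint's range is limited). The gripper opens to 85 mm and grips with 20 to 120 N. Pads are 22 mm wide; open, the fingers measure 114 mm over their backs; the gripper's body (76 mm by 85 mm) begins 54 mm behind the grasp point. The pads swing forward as they close: fully open they stand 13 mm farther back than shut.
Start: joints at [1.065, 0.286, 1.577, -0, 1.279, -0.15], TCP at [0.235, 0.633, 0.231] pointing down, gripper open.
Joint ranges: [-2.77, 2.77], [-0.9, 2.22], [0.21, 2.48], [-1.53, 4.67], [0.24, 2.81], [-2.84, 2.84]. Speed limits (rad/s): [2.79, 2.79, 3.14, 3.14, 3.14, 3.14].

## Interface

Orientations are given as a unit quaternion [x, y, z, w].
In Python, from plant import ctrl gives the robot as it stands.
- The arm moves only by the tool send_rows, never from a script. Its argument "series" is a list that holds one entry, the list of rows, each a list of 7 numbers: the shift along the tool's x, y, z in cm, then the turn, a rotation vector about the tool's x, y, z in rad, then the opening, from -1 (shut) to 1 (fully open). In form: [[[x, y, z, rx, ry, rz, jaw], ...]]. A call has 1 to 10 rows; each row shifts and turns the commanded pose from where the row before left it, along the tool's axes as they then stand; what a row does not reach is not made up. A row lasts 1/8 s, in which the tool goes at most 62.5 mm and 10.7 degrees, less where a joint would pass 70% of its speed; a pose out of reach is approached as far as the arm can. A call is refused whole if a number of a shift passes 6.25 or a number of a turn 0.188, either way. A call with a gripper value outside its range is refused whole. The fingers move at their own pace and stop on an object; "force" is the grip in N (left out, the last holds). Time passes only in rows, so rows that do not move let the fingers close. It gives the time, the measured TCP pose, the force, the opening and the grip force at its end, in the units of the state.
- ctrl.get_state(): the state, without advancing time (a new reading comes with each control period).
- ctrl.read_camera(name): name is "side" or "top" or "wrist"; returns a dict with "img" (420x560x3 uint8, red, green, blue), "fx", "fy", "cx", "cy" (pixels), "R" (3x3) and "t" (3): a world point X has camera coordinates R X + t; the wrist camera has in their place "hand_eye" (4x4, takes a point from camera to tool coordinates, whose origin is the TCP and whose axes are the flange's). Camera axes: x right, y down, z forward; pixel columns grow to the right and rows downward; lengths in m; the calibration is good to about 2 mm. A picture is of the moment at which its call begins: read the wrist's pose just before it. There is no depth.
- ctrl.sign_off(): hands the job in; it is judged then, once.
The state is a dict: "time": time; "qpos": joint angles; "dq": joint speeds; "joint_efforts": joint torques, N m; "eef_pos": TCP position; "tcp_rot": TCP orientation; "contact_force": force on the tool from outside, world axes, zero at the start; "wrist_torque": the same for the moment, N m; "opening": opening from 0.0 (shut) to 1.0 (fully open); "finger_force": force on a finger pad.
Only numpy, scipy, OpenCV 4.12 (cv2) and the standard library are available. Lean on these libraries where they do the work, as an engineer would, in place of code of your own. Each camera call takes 0.05 s, during which the arm holds its last target. There are 200 camera calls.

## Working session

There is one attempt and no reset: what is moved stays moved. The work goes in short steps, Python scripts to look and compute and a tool call to move; the robot and the scene stay as the last step left them, time stands still between calls to the robot, and variables do not carry over. Pictures are saved under pics/ and viewed, at most 10 in all, crops included, and the job is handed in when it is done.

Besides the shell and the picture viewer there is one more tool, called after "Request:" as name(argument=value, ...) on one line, values as JSON. send_rows: Moves the arm, as the interface text tells. Its arguments: {"type":"object","properties":{"series":{"type":"array"},"force":{"type":"number"}},"required":["series"]}

```bash
mkdir -p pics; ls
python3 - <<'E'
from plant import ctrl
import cv2,json
s=ctrl.get_state();print({k:s[k] for k in('time','eef_pos','tcp_rot','contact_force','opening')})
for n in('top','side','wrist'):
    c=ctrl.read_camera(n);cv2.imwrite(f'pics/{n}0.png',c['img'][:,:,::-1])
    print(n,{k:(v.tolist() if hasattr(v,'tolist') else v) for k,v in c.items() if k!='img'})
E
```

```text
pics
{'time': 0.0, 'eef_pos': array([0.23477958, 0.63214346, 0.22991314]), 'tcp_rot': array([ 1.76963412e-01,  9.84216714e-01, -1.12615016e-03, -3.78605744e-04]), 'contact_force': array([ 0.04532437, -0.0170432 ,  0.26241755]), 'opening': 1.0020110757580025}
top {'fx': 479.08640645189774, 'fy': 479.08640645189774, 'cx': 280.61516899152394, 'cy': 208.29526717064738, 'R': [[0.022697258700837924, -0.9997297565897394, -0.0050247623314666895], [-0.9934596874683314, -0.02199175224692684, -0.11204558094113022], [0.11190479803293876, 0.007535026352328051, -0.9936903640244666]], 't': [0.31739686091291713, 0.5267376095985122, 1.0353846942164862]}
side {'fx': 461.77368992442473, 'fy': 461.77368992442473, 'cx': 282.3003826081325, 'cy': 205.59344852655076, 'R': [[0.9981753970075528, -0.0600262148450822, 0.006536844818904531], [-0.01748231418011332, -0.39092884930021, -0.9202548578930305], [0.05779485703522602, 0.9184614789506341, -0.39126495649890747]], 't': [-0.5013559659691601, 0.22036785570015177, 0.62761215198755]}
wrist {'fx': 360.3903482706954, 'fy': 360.3903482706954, 'cx': 282.91388428511516, 'cy': 214.32540936845658, 'hand_eye': [[0.00028459402467342606, -0.9540665641419476, -0.2995945763738335, 0.07747896375590813], [0.9999993748510012, 0.0005954861806345065, -0.0009464110165937616, 1.5101749002432996e-06], [0.0010813435368913758, -0.2995941197396643, 0.9540661371800007, -0.14163544194842786], [0.0, 0.0, 0.0, 1.0]]}
```

View pics/top0.png

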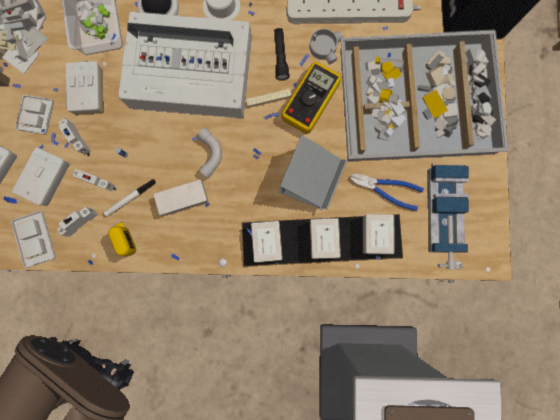

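View pics/side0.png

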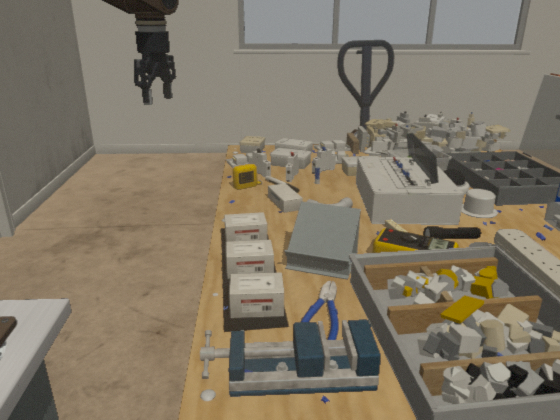

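The top view shows the mat at about (243..402, 215..265), with cartons near (266,242), (325,239) and (379,233). The stand is near (313,175), the lamp carton near (180,198) and the pliers near (388,190). Next I'll take enlarged crops.

Run:
```python
import cv2
def crop(n,x0,y0,w,h,s):
    im=cv2.imread(f'pics/{n}0.png')[y0:y0+h,x0:x0+w]
    im=cv2.resize(im,None,fx=s,fy=s,interpolation=cv2.INTER_CUBIC)
    for i in range(0,w,10):
        cv2.line(im,(i*s,0),(i*s,6 if i%20 else 14),(0,255,255),1)
        if i%20==0: cv2.putText(im,str(x0+i),(i*s,24),0,.4,(0,255,255),1)
    for i in range(0,h,10):
        cv2.line(im,(0,i*s),(6 if i%20 else 14,i*s),(0,255,255),1)
        if i%20==0: cv2.putText(im,str(y0+i),(14,i*s+4),0,.4,(0,255,255),1)
    cv2.imwrite(f'pics/{n}0c.png',im)
crop('top',240,135,160,140,4)
crop('top',240,130,170,140,4) if 0 else None
crop('side',215,195,155,135,4)
```

```text
(no output)
```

View pics/top0c.png

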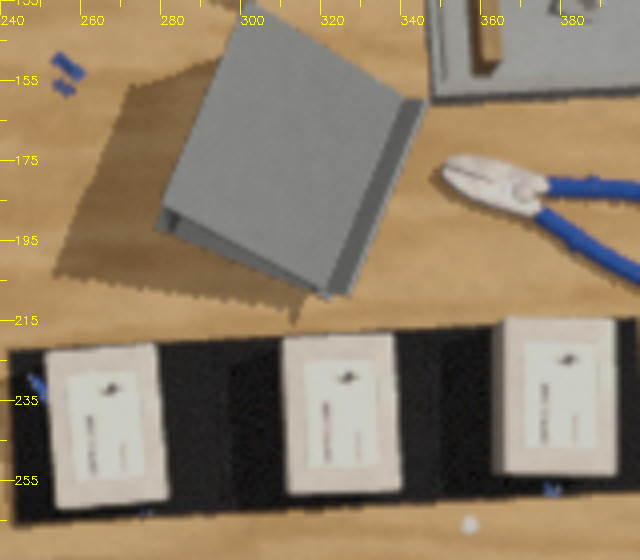

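View pics/side0c.png

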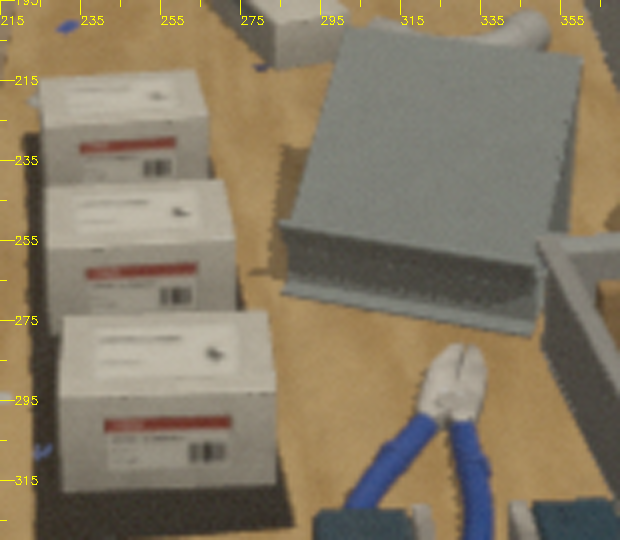

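Both crops show clean corners on the carton tops and on the stand's high edge and lip. I'll triangulate them freely, then fit models.

```bash
cat > h.py <<'E'
from plant import ctrl
import numpy as np,cv2
from scipy.spatial.transform import Rotation as Ro
from scipy.optimize import least_squares
def cam(n):
    c=ctrl.read_camera(n);K=np.array([[c['fx'],0,c['cx']],[0,c['fy'],c['cy']],[0,0,1]])
    return c['img'],K@np.c_[np.array(c['R']),np.array(c['t'])] if n!='wrist' else c
def proj(P,X): q=np.c_[X,np.ones(len(X))]@P.T; return q[:,:2]/q[:,2:]
def tri(P1,P2,a,b):
    q=cv2.triangulatePoints(P1,P2,np.array(a,float).T,np.array(b,float).T);return (q[:3]/q[3]).T
E
python3 - <<'E'
from h import *
Pt=cam('top')[1];Ps=cam('side')[1]
T=lambda l:np.array(l)/4+[240,135]
S=lambda l:np.array(l)/4+[215,195]
# order: near-left(lowx,+y), far-left, far-right, near-right
ct=dict(L=([(57,508),(47,353),(156,344),(168,499)],[(41,79),(196,70),(208,118),(43,129)]),
M=([(288,494),(284,340),(393,335),(401,490)],[(45,189),(223,181),(235,236),(47,248)]),
R=([(503,473),(505,320),(615,319),(617,475)],[(64,318),(267,312),(275,385),(60,396)]))
for k,(a,b) in ct.items():
    X=tri(Pt,Ps,T(a),S(b));m=X.mean(0)
    print(k,'tri z',(X[:,2]*1e3).round(),'c',m.round(4))
    loc=np.array([(-42.5,30),(-42.5,0),(0,0)])
    def f(p):
        l=np.array([(-.0425,.03),(.0425,.03),(.0425,-.03),(-.0425,-.03)])
        c,s=np.cos(p[2]),np.sin(p[2]);W=np.c_[l@np.array([[c,s],[-s,c]])+p[:2],np.full(4,p[3])]
        return np.r_[proj(Pt,W)-T(a),proj(Ps,W)-S(b)].ravel()
    r=least_squares(f,[m[0],m[1],0,m[2]]);print('  fit x y yaw ztop',r.x.round(4),'rms px',np.sqrt((r.fun**2).mean()).round(2))
X=tri(Pt,Ps,T([(163,205),(243,8),(428,100),(350,295)]),S([(342,28),(582,60),(545,268),(280,222)]));print('stand',X.round(4).tolist())
def seatpts(p,L):
    yaw,cz,th=p[2],p[3],p[4]
    R=Ro.from_euler('z',yaw).as_matrix()@np.array([[0,-1,0],[1,0,0],[0,0,1]])@Ro.from_euler('y',-th).as_matrix()
    return L@R.T+[p[0],p[1],cz]
# seat y: x up slope (+y world) -> seat y ~ -x world : near robot = +y
L=np.array([(.06,.06,0),(.06,-.06,0)]);
a=T([(163,205),(243,8)]);b=S([(342,28),(582,60)])
Lj=np.array([(-.06,-.06,0),(-.06,.06,0)]);aj=T([(400,98),(320,290)])
def f(p):
    W=seatpts(p,L);return np.r_[proj(Pt,W)-a,proj(Ps,W)-b,proj(Pt,seatpts(p,Lj))-aj].ravel()
r=least_squares(f,[.6,0.18,-.3,.064,.61]);print('seat',r.x.round(4),r.fun.round(1))
g=lambda q:f([q[0],q[1],q[2],.064,np.radians(35)])
r=least_squares(g,[.6,.18,-.3]);print('seat fixed',r.x.round(4),r.fun.round(1))
E
```

```text
L tri z [48. 48. 47. 47.] c [0.4456 0.3575 0.0474]
  fit x y yaw ztop [0.4457 0.3576 0.0939 0.0473] rms px 0.46
M tri z [47. 47. 50. 49.] c [0.4544 0.2304 0.0481]
  fit x y yaw ztop [0.4547 0.2305 0.0585 0.0481] rms px 0.56
R tri z [47. 48. 51. 49.] c [0.4667 0.1121 0.0487]
  fit x y yaw ztop [0.4671 0.1122 0.0093 0.0487] rms px 0.66
stand [[0.5582, 0.3294, 0.0968], [0.6683, 0.289, 0.0941], [0.6325, 0.1834, 0.0406], [0.5199, 0.2261, 0.0438]]
seat [ 0.5962  0.2643 -0.3662  0.0596  0.6384] [-0.7  0.6  0.8 -1.8 -0.4  0.4 -0.5 -0.  -0.2 -0.3  0.1  0.5]
seat fixed [ 0.5954  0.2638 -0.3707] [-0.9  0.4  0.8 -2.1 -0.4 -1.1 -0.6 -1.5  0.8 -0.2  0.8  0.8]
```

```bash
cat >> h.py <<'E'
def seatR(yaw=-.362,th=np.radians(35)):
    return Ro.from_euler('z',yaw).as_matrix()@np.array([[0,-1,0],[1,0,0],[0,0,1]])@Ro.from_euler('y',-th).as_matrix()
SO=np.array([.596,.264,.063])
def down(a): # tool pointing down, tool y at world angle a
    y=np.array([np.cos(a),np.sin(a),0]);z=np.array([0,0,-1.]);return np.c_[np.cross(y,z),y,z]
def goto(p,R):  # rows needed: rotate+shift from current pose, first in tool axes as they now stand
    s=ctrl.get_state();R0=Ro.from_quat(s['tcp_rot']).as_matrix()
    print('t',round(s['time'],2),'pos',s['eef_pos'].round(4),'q',np.round(s['qpos'],2))
    print('world d cm',((p-s['eef_pos'])*100).round(2),'tool-now d cm',(R0.T@(p-s['eef_pos'])*100).round(2),'tool-target d cm',(R.T@(p-s['eef_pos'])*100).round(2),'rotvec(tool)',Ro.from_matrix(R0.T@R).as_rotvec().round(4))
E
python3 - <<'E'
from h import *
S=seatR()
for sg in(1,-1):
    z=-S[:,2];y=sg*S[:,1];R=np.c_[np.cross(y,z),y,z]
    for j1,j23 in((.2,1.86),(.2,2.1),(.2,1.6)):
        M=Ro.from_euler('y',-j23).as_matrix()@Ro.from_euler('z',-j1).as_matrix()@R
        e=Ro.from_matrix(M).as_euler('ZYZ');e2=e[2]-np.pi/2
        print(sg,j1,j23,'j4 j5 j6',e[0].round(2),e[1].round(2),((e2+np.pi)%(2*np.pi)-np.pi).round(2))
# above left carton
goto(np.array([.4457,.3576,.12]),down(np.pi/2+.094))
goto(np.array([.4457,.3576,.12]),down(-np.pi/2+.094))
E
```

```text
1 0.2 1.86 j4 j5 j6 0.61 1.02 -2.84
1 0.2 2.1 j4 j5 j6 0.72 0.83 -3.02
1 0.2 1.6 j4 j5 j6 0.54 1.24 -2.68
-1 0.2 1.86 j4 j5 j6 0.61 1.02 0.3
-1 0.2 2.1 j4 j5 j6 0.72 0.83 0.12
-1 0.2 1.6 j4 j5 j6 0.54 1.24 0.46
t 0.25 pos [0.235  0.6324 0.2306] q [ 1.06  0.29  1.58  0.    1.28 -0.15]
world d cm [ 21.07 -27.48 -11.06] tool-now d cm [-29.33 -18.41  11.08] tool-target d cm [-18.4  -29.34  11.06] rotvec(tool) [-0.0011 -0.0005 -0.4498]
t 0.25 pos [0.235  0.6324 0.2306] q [ 1.06  0.29  1.58  0.    1.28 -0.15]
world d cm [ 21.07 -27.48 -11.06] tool-now d cm [-29.33 -18.41  11.08] tool-target d cm [18.4  29.34 11.06] rotvec(tool) [-6.0000e-04  1.6000e-03  2.6917e+00]
```

Request:
send_rows(series=[[[-4.19,-2.63,0,0,0,0,1],[-4.19,-2.63,0,0,0,0,1],[-4.19,-2.63,0,0,0,0,1],[-4.19,-2.63,0,0,0,0,1],[-4.19,-2.63,0,0,0,0,1],[-4.19,-2.63,0,0,0,0,1],[-4.19,-2.63,0,0,0,0,1],[0,0,3.7,0,0,-0.15,1],[0,0,3.7,0,0,-0.15,1],[0,0,3.7,0,0,-0.15,1]]], force=50)

```text
time: 1.5
eef_pos: [0.4461, 0.3577, 0.1194]
tcp_rot: [-0.049, 0.999, 0.0, 0.0]
contact_force: [0.9, 1.1, 0.3]
opening: 0.997
finger_force: 0.0
```

Run:
```python
from h import *
p=np.array([.4457,.3576,.006]);R=down(np.pi/2+.094)
s=ctrl.get_state();im,c=cam('wrist');cv2.imwrite('pics/w1.png',im[:,:,::-1])
# predicted carton top corners in wrist
R0=Ro.from_quat(s['tcp_rot']).as_matrix();H=np.array(c['hand_eye'])
l=np.array([(-.0425,.03),(.0425,.03),(.0425,-.03),(-.0425,-.03)]);cc,ss=np.cos(.094),np.sin(.094)
W=np.c_[l@np.array([[cc,ss],[-ss,cc]])+p[:2],np.full(4,.048)]
X=(W-s['eef_pos'])@R0;X=(X-H[:3,3])@H[:3,:3]
print('pred px',np.c_[c['fx']*X[:,0]/X[:,2]+c['cx'],c['fy']*X[:,1]/X[:,2]+c['cy']].round().tolist(),s['contact_force'].round(2))
goto(p,R)
```

```text
pred px [[333.0, 163.0], [327.0, 290.0], [237.0, 290.0], [232.0, 162.0]] [0.85 1.08 0.28]
t 1.55 pos [0.4427 0.3559 0.1134] q [ 0.5   0.19  1.93 -0.    1.04 -1.17]
world d cm [  0.3    0.17 -10.74] tool-now d cm [-0.41  0.18 10.74] tool-target d cm [-0.31  0.15 10.74] rotvec(tool) [-0.0038 -0.0089  0.0077]
```

View pics/w1.png

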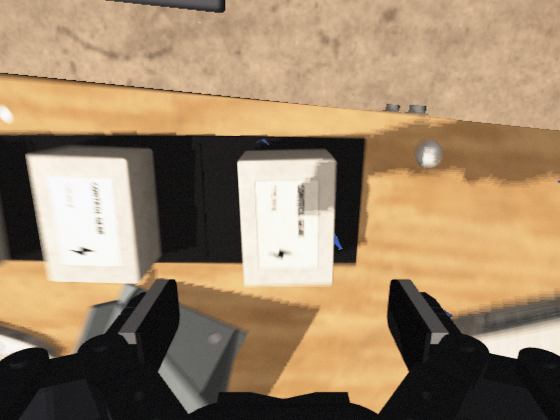

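The wrist view shows the left carton at about (240..335, 152..285), centred between the fingers (178 and 390). That agrees with the prediction to about 3 mm, so I'm going down to grip.

Request:
send_rows(series=[[[-0.3,0.2,2.7,0,0,0,1],[0,0,2.7,0,0,0,1],[0,0,2.7,0,0,0,1],[0,0,2.0,0,0,0,1],[0,0,0.6,0,0,0,1],[0,0,0,0,0,0,1]]])

```text
time: 2.3
eef_pos: [0.4489, 0.3604, 0.0136]
tcp_rot: [-0.047, 0.999, 0.0, 0.0]
contact_force: [-0.4, 0.7, -0.1]
opening: 1.002
finger_force: 0.0
```

Request:
send_rows(series=[[[0,0,0,0,0,0,-0.2],[0,0,0,0,0,0,-0.2],[0,0,0,0,0,0,-0.2],[0,0,0,0,0,0,-0.2],[0,0,0,0,0,0,-0.2]]])

```text
time: 2.92
eef_pos: [0.4499, 0.3609, 0.0149]
tcp_rot: [-0.047, 0.999, 0.001, 0.001]
contact_force: [-0.8, 1.5, 5.6]
opening: 0.695
finger_force: 56.2
```

Request:
send_rows(series=[[[0,0,-1,0,0,0,-0.2],[0,0,-1.5,0,0,0,-0.2],[0,0,-1.5,0,0,0,-0.2],[0,0,-0.5,0,0,0,-0.2],[0,0,0,0,0,0,-0.2],[0,0,0,0,0,0,-0.2],[0,0,0,0,0,0,-0.2],[0,0,0,0,0,0,-0.2],[0,0,0,0,0,0,-0.2],[0,0,0,0,0,0,-0.2]]])

```text
time: 4.18
eef_pos: [0.4487, 0.3602, 0.0583]
tcp_rot: [-0.047, 0.999, -0.0, -0.0]
contact_force: [-0.0, 0.3, -2.0]
opening: 0.695
finger_force: 55.5
```

Run:
```python
from h import *
im,P=cam('side');cv2.imwrite('pics/s1.png',im[150:330,150:400,::-1].repeat(3,0).repeat(3,1))
s=ctrl.get_state();print(s['contact_force'].round(2),s['wrist_torque'].round(2),s['eef_pos'].round(4))
```

```text
[ 0.78 -0.46 -1.54] [-0.02  0.02  0.02] [0.4487 0.3603 0.0583]
```

View pics/s1.png

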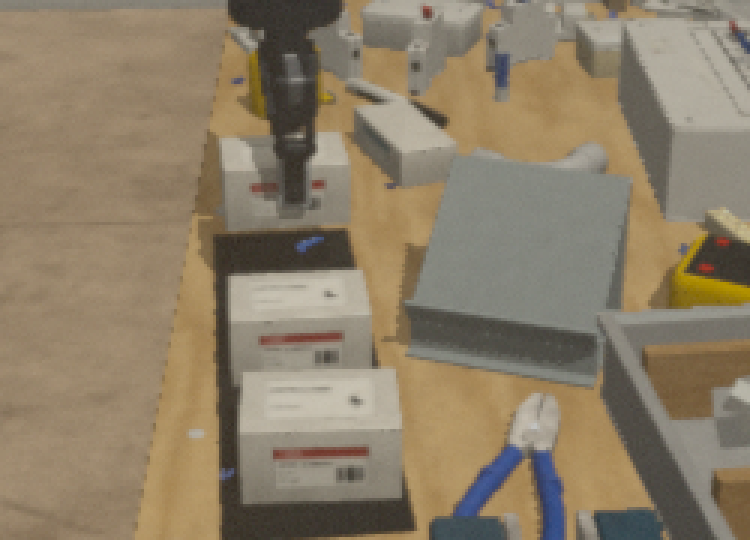

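The side view shows the left carton held level, about 45 mm above its bay. It reads about 1.5–2 N, so it's light. I'm setting it back.

Request:
send_rows(series=[[[0,0,1.5,0,0,0,-0.2],[0,0,1.5,0,0,0,-0.2],[0,0,1,0,0,0,-0.2],[0,0,0.35,0,0,0,-0.2],[0,0,0,0,0,0,-0.2],[0,0,0,0,0,0,1],[0,0,0,0,0,0,1],[0,0,0,0,0,0,1],[0,0,0,0,0,0,1],[0,0,0,0,0,0,1]]])

```text
time: 5.48
eef_pos: [0.4487, 0.3603, 0.0148]
tcp_rot: [-0.047, 0.999, 0.0, 0.0]
contact_force: [-0.7, -0.1, 1.2]
opening: 1.0
finger_force: 0.0
```

Request:
send_rows(series=[[[0,0,-2,0,0,0,1],[0,0,-3,0,0,0,1],[0,0,-3,0,0,0,1],[0,0,-2,0,0,0,1],[0,0,0,0,0,0,1],[0,0,0,0,0,0,1]]])

```text
time: 6.22
eef_pos: [0.448, 0.3599, 0.1139]
tcp_rot: [-0.047, 0.999, -0.0, -0.001]
contact_force: [0.2, -0.4, 0.2]
opening: 0.997
finger_force: 0.0
```

Run:
```python
from h import *
goto(np.array([.4547,.2305,.008]),down(np.pi/2+.0585))
s=ctrl.get_state();print(s['contact_force'],s['opening'])
```

```text
t 6.22 pos [0.448  0.3599 0.1139] q [ 0.5   0.19  1.92 -0.    1.03 -1.16]
world d cm [  0.67 -12.94 -10.59] tool-now d cm [  0.54 -12.94  10.6 ] tool-target d cm [  0.09 -12.95  10.59] rotvec(tool) [-0.0007 -0.0015  0.0357]
[ 0.18920941 -0.36945687  0.18741826] 0.9974734280238895
```

Request:
send_rows(series=[[[0.18,-4.3,0,0,0,0,1],[0.18,-4.3,0,0,0,0,1],[0.18,-4.3,0,0,0,0.036,1],[0,0,0,0,0,0,1],[0,0,2.8,0,0,0,1],[0,0,2.8,0,0,0,1],[0,0,2.8,0,0,0,1],[0,0,1.6,0,0,0,1],[0,0,0.6,0,0,0,1],[0,0,0,0,0,0,1]]])

```text
time: 7.48
eef_pos: [0.4556, 0.2316, 0.0088]
tcp_rot: [-0.029, 1.0, -0.0, -0.0]
contact_force: [0.1, -0.1, 0.5]
opening: 1.001
finger_force: 0.0
```

Request:
send_rows(series=[[[0,0,0,0,0,0,-0.2],[0,0,0,0,0,0,-0.2],[0,0,0,0,0,0,-0.2],[0,0,0,0,0,0,-0.2],[0,0,0,0,0,0,-0.2]]])

```text
time: 8.1
eef_pos: [0.4566, 0.2317, 0.0101]
tcp_rot: [-0.029, 1.0, 0.0, 0.001]
contact_force: [-0.8, 0.8, 6.6]
opening: 0.695
finger_force: 55.4
```

Request:
send_rows(series=[[[0,0,-1,0,0,0,-0.2],[0,0,-1.5,0,0,0,-0.2],[0,0,-1.5,0,0,0,-0.2],[0,0,-0.5,0,0,0,-0.2],[0,0,0,0,0,0,-0.2],[0,0,0,0,0,0,-0.2],[0,0,0,0,0,0,-0.2],[0,0,0,0,0,0,-0.2],[0,0,0,0,0,0,-0.2],[0,0,0,0,0,0,-0.2]]])

```text
time: 9.35
eef_pos: [0.4554, 0.2313, 0.0538]
tcp_rot: [-0.029, 1.0, -0.0, -0.0]
contact_force: [0.5, 0.4, -1.1]
opening: 0.698
finger_force: 54.9
```

About 1 N, so the middle carton is light too. I'm setting it back.

Request:
send_rows(series=[[[0,0,1.5,0,0,0,-0.2],[0,0,1.5,0,0,0,-0.2],[0,0,1,0,0,0,-0.2],[0,0,0.35,0,0,0,-0.2],[0,0,0,0,0,0,-0.2],[0,0,0,0,0,0,1],[0,0,0,0,0,0,1],[0,0,0,0,0,0,1],[0,0,0,0,0,0,1],[0,0,0,0,0,0,1]]])

```text
time: 10.6
eef_pos: [0.4555, 0.2313, 0.0103]
tcp_rot: [-0.029, 1.0, 0.0, 0.0]
contact_force: [-0.1, 0.2, -0.4]
opening: 1.001
finger_force: 0.0
```

Request:
send_rows(series=[[[0,0,-2,0,0,0,1],[0,0,-3,0,0,0,1],[0,0,-3,0,0,0,1],[0,0,-2,0,0,0,1],[0,0,0,0,0,0,1],[0,0,0,0,0,0,1]]])

```text
time: 11.35
eef_pos: [0.4548, 0.2311, 0.1093]
tcp_rot: [-0.029, 1.0, -0.0, -0.001]
contact_force: [-0.0, -0.2, 0.6]
opening: 1.002
finger_force: 0.0
```

Run:
```python
from h import *
goto(np.array([.4671,.1122,.008]),down(np.pi/2+.0093))
```

```text
t 11.35 pos [0.4548 0.2311 0.1093] q [ 0.27  0.06  2.07 -0.    1.01 -1.36]
world d cm [  1.23 -11.89 -10.13] tool-now d cm [ -0.55 -11.94  10.14] tool-target d cm [ -1.12 -11.91  10.13] rotvec(tool) [-0.0004 -0.0015  0.049 ]
```

Request:
send_rows(series=[[[-0.2,-4,0,0,0,0,1],[-0.2,-4,0,0,0,0,1],[-0.15,-3.95,0,0,0,0.049,1],[0,0,0,0,0,0,1],[0,0,2.8,0,0,0,1],[0,0,2.8,0,0,0,1],[0,0,2.6,0,0,0,1],[0,0,1.4,0,0,0,1],[0,0,0.5,0,0,0,1],[0,0,0,0,0,0,1]]])

```text
time: 12.6
eef_pos: [0.4681, 0.1126, 0.0094]
tcp_rot: [-0.005, 1.0, 0.0, 0.0]
contact_force: [-0.1, 0.4, -0.2]
opening: 1.0
finger_force: 0.0
```

Request:
send_rows(series=[[[0,0,0,0,0,0,-0.2],[0,0,0,0,0,0,-0.2],[0,0,0,0,0,0,-0.2],[0,0,0,0,0,0,-0.2],[0,0,0,0,0,0,-0.2]]], force=70)

```text
time: 13.22
eef_pos: [0.4693, 0.1127, 0.0108]
tcp_rot: [-0.004, 1.0, 0.0, 0.001]
contact_force: [-0.8, 2.1, 6.0]
opening: 0.693
finger_force: 77.3
```

Request:
send_rows(series=[[[0,0,-1,0,0,0,-0.2],[0,0,-1.5,0,0,0,-0.2],[0,0,-1.5,0,0,0,-0.2],[0,0,-0.5,0,0,0,-0.2],[0,0,0,0,0,0,-0.2],[0,0,0,0,0,0,-0.2],[0,0,0,0,0,0,-0.2],[0,0,0,0,0,0,-0.2],[0,0,0,0,0,0,-0.2],[0,0,0,0,0,0,-0.2]]])

```text
time: 14.48
eef_pos: [0.4679, 0.1123, 0.0543]
tcp_rot: [-0.005, 1.0, -0.0, -0.0]
contact_force: [-0.4, 0.5, -4.8]
opening: 0.69
finger_force: 76.3
```

The right carton reads 4.8 N, so it's the full one. I'm raising it before turning.

Request:
send_rows(series=[[[0,0,-4,0,0,0,-0.2],[0,0,-4,0,0,0,-0.2],[0,0,-4,0,0,0,-0.2],[0,0,-3,0,0,0,-0.2],[0,0,0,0,0,0,-0.2],[0,0,0,0,0,0,-0.2]]])

```text
time: 15.22
eef_pos: [0.4668, 0.1123, 0.2025]
tcp_rot: [-0.005, 1.0, -0.0, -0.001]
contact_force: [0.1, 0.1, -4.3]
opening: 0.693
finger_force: 78.7
```

```bash
cat >> h.py <<'E'
S_=seatR();RT=np.c_[S_[:,0],-S_[:,1],-S_[:,2]]
def tcp_at(x,y,h): return SO+S_@np.array([x,y,h-.0+.0])  # TCP at seat coords
E
python3 - <<'E'
from h import *
goto(tcp_at(-.0135,0,.088),RT)
E
```

```text
t 15.22 pos [0.4668 0.1123 0.2025] q [ 0.02 -0.13  2.07  0.    1.2  -1.56]
world d cm [10.74  9.41 -7.52] tool-now d cm [-10.84   9.31   7.49] tool-target d cm [ 6.01  6.71 13.39] rotvec(tool) [-0.5931  0.4019  1.8716]
```

Request:
send_rows(series=[[[-3,2.5,0,0,0,0,-0.2],[-3,2.5,0,0,0,0,-0.2],[-3,2.5,0,0,0,0,-0.2],[-1.8,1.8,0,0,0,0,-0.2],[0,0,0,-0.0494,0.0335,0.156,-0.2],[0,0,0,-0.0494,0.0335,0.156,-0.2],[0,0,0,-0.0494,0.0335,0.156,-0.2],[0,0,0,-0.0494,0.0335,0.156,-0.2],[0,0,0,-0.0494,0.0335,0.156,-0.2],[0,0,0,-0.0494,0.0335,0.156,-0.2]]])

```text
time: 16.48
eef_pos: [0.5738, 0.2058, 0.2008]
tcp_rot: [0.447, 0.878, 0.14, -0.099]
contact_force: [-0.7, -0.4, -5.7]
opening: 0.694
finger_force: 78.5
```

Request:
send_rows(series=[[[0,0,0,-0.0494,0.0335,0.156,-0.2],[0,0,0,-0.0494,0.0335,0.156,-0.2],[0,0,0,-0.0494,0.0335,0.156,-0.2],[0,0,0,-0.0494,0.0335,0.156,-0.2],[0,0,0,-0.0494,0.0335,0.156,-0.2],[0,0,0,-0.0494,0.0335,0.156,-0.2],[0,0,0,0,0,0,-0.2],[0,0,0,0,0,0,-0.2],[0,0,0,0,0,0,-0.2]]])

```text
time: 17.6
eef_pos: [0.5752, 0.2063, 0.204]
tcp_rot: [0.784, 0.543, 0.248, -0.17]
contact_force: [0.1, -0.1, -4.2]
opening: 0.694
finger_force: 78.5
```

Run:
```python
from h import *
goto(tcp_at(-.0135,0,.05),RT)
```

```text
t 17.6 pos [0.5752 0.2063 0.204 ] q [-0.05  0.04  2.    0.7   1.02 -0.04]
world d cm [  0.67   2.05 -10.78] tool-now d cm [-4.42 -0.13 10.07] tool-target d cm [-4.41 -0.1  10.07] rotvec(tool) [ 0.0015 -0.0001  0.0024]
```

Request:
send_rows(series=[[[-1.5,0,3.3,0,0,0,-0.2],[-1.5,0,3.4,0,0,0,-0.2],[-1.4,-0.1,3.3,0,0,0,-0.2],[0,0,0,0,0,0,-0.2],[0,0,0,0,0,0,-0.2],[0,0,0,0,0,0,-0.2]]])

```text
time: 18.35
eef_pos: [0.5837, 0.2264, 0.0997]
tcp_rot: [0.784, 0.542, 0.25, -0.169]
contact_force: [-0.1, -0.3, -4.3]
opening: 0.692
finger_force: 78.3
```

Run:
```python
from h import *
goto(tcp_at(-.0135,0,.008),RT)
s=ctrl.get_state();R=Ro.from_quat(s['tcp_rot']).as_matrix()
a,Pt=cam('top');b,Ps=cam('side')
# predicted held carton (tool: length x, width y, underside z=+.0075) and seat outline drawn
L=np.array([(x,y,z) for z in(.0075,-.0375) for x,y in((-.0425,-.03),(.0425,-.03),(.0425,.03),(-.0425,.03))])
W=L@R.T+s['eef_pos'];Q=np.array([(-.06,-.06,0),(.06,-.06,0),(.06,.06,0),(-.06,.06,0),(-.06,-.06,.018),(-.06,.06,.018)])@S_.T+SO
o=[]
for im,P,(x0,y0) in((a,Pt,(250,125)),(b,Ps,(240,150))):
    k=4;c=cv2.resize(im[y0:y0+110,x0:x0+110].copy(),None,fx=k,fy=k,interpolation=cv2.INTER_CUBIC)[:,:,::-1].copy()
    f=lambda X:((proj(P,X)-[x0,y0]+.5)*k).astype(int)
    w,q=f(W),f(Q)
    for X in(w[:4],w[4:]): cv2.polylines(c,[X],True,(0,0,255),1)
    cv2.polylines(c,[q[:4]],True,(0,255,0),1);cv2.line(c,tuple(map(int,q[4])),tuple(map(int,q[5])),(255,255,0),1)
    o.append(c[:,:398])
cv2.imwrite('pics/chk.png',np.hstack(o))
```

```text
t 18.35 pos [0.5837 0.2264 0.0997] q [-0.02  0.21  2.03  0.8   0.85 -0.19]
world d cm [ 0.68  2.29 -3.79] tool-now d cm [-0.23 -0.2   4.47] tool-target d cm [-0.22 -0.18  4.47] rotvec(tool) [ 0.0056 -0.0025  0.0033]
```

View pics/chk.png

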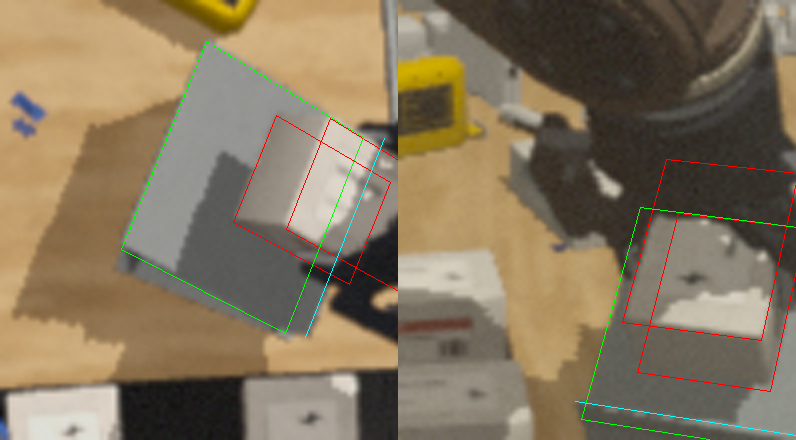

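The overlay agrees with the picture in both views. The held carton's outline matches, with its lower end near (770,388) in the side view. The plate edges also fit, including the lip line from (385,138) to (305,335) in the top view. I'm going down gently.

Request:
send_rows(series=[[[-0.1,-0.1,1.3,0,0,0,-0.2],[-0.1,-0.1,1.3,0,0,0,-0.2],[0,0,1,0,0,0,-0.2],[0,0,0.4,0,0,0,-0.2],[0,0,0,0,0,0,-0.2],[0,0,0,0,0,0,-0.2],[0,0,0,0,0,0,-0.2]]])

```text
time: 19.32
eef_pos: [0.588, 0.2471, 0.0638]
tcp_rot: [0.784, 0.542, 0.249, -0.17]
contact_force: [-0.2, 0.4, -4.1]
opening: 0.691
finger_force: 78.6
```

Request:
send_rows(series=[[[0,0,0.15,0,0,0,-0.2],[0,0,0,0,0,0,-0.2],[0,0,0,0,0,0,-0.2]]])

```text
time: 19.7
eef_pos: [0.588, 0.248, 0.0621]
tcp_rot: [0.785, 0.542, 0.248, -0.17]
contact_force: [0.7, -0.3, -4.3]
opening: 0.694
finger_force: 78.6
```

Run:
```python
from h import *
goto(tcp_at(-.0135,0,.008),RT)
s=ctrl.get_state();print('F seat',(S_.T@s['contact_force']).round(2))
```

```text
t 19.7 pos [0.588  0.248  0.0621] q [ 0.02  0.29  2.01  0.85  0.78 -0.22]
world d cm [ 0.25  0.13 -0.03] tool-now d cm [0.16 0.18 0.14] tool-target d cm [0.16 0.18 0.14] rotvec(tool) [ 0.0021 -0.0009  0.0011]
F seat [-2.52 -0.77 -3.47]
```

Request:
send_rows(series=[[[0.15,0,0.15,0,0,0,-0.2],[0,0,0,0,0,0,-0.2],[0,0,0,0,0,0,-0.2]]])

```text
time: 20.08
eef_pos: [0.5885, 0.2492, 0.0618]
tcp_rot: [0.785, 0.542, 0.248, -0.17]
contact_force: [-5.7, -5.9, -0.1]
opening: 0.691
finger_force: 79.4
```

Request:
send_rows(series=[[[0,0,0.12,0,0,0,-0.2],[0,0,0,0,0,0,-0.2],[0,0,0,0,0,0,-0.2]]])

```text
time: 20.45
eef_pos: [0.5885, 0.2492, 0.0618]
tcp_rot: [0.784, 0.543, 0.248, -0.17]
contact_force: [-12.2, -13.1, 9.1]
opening: 0.693
finger_force: 81.0
```

Run:
```python
from h import *
goto(tcp_at(-.0135,0,.008),RT)
s=ctrl.get_state();print('F seat',(S_.T@s['contact_force']).round(2))
```

```text
t 20.45 pos [0.5885 0.2492 0.0618] q [ 0.03  0.29  2.01  0.85  0.78 -0.22]
world d cm [0.19 0.01 0.  ] tool-now d cm [0.07 0.18 0.05] tool-target d cm [0.07 0.18 0.05] rotvec(tool) [0.0011 0.0003 0.0021]
F seat [-8.36  6.76 16.93]
```

It's on the plate: the height matches and the normal force has risen. I'll ease the pressure and slide it down to the lip.

Request:
send_rows(series=[[[0,0,-0.15,0,0,0,-0.2],[-0.15,0,0,0,0,0,-0.2],[-0.15,0,0,0,0,0,-0.2],[0,0,0,0,0,0,-0.2],[0,0,0,0,0,0,-0.2]]])

```text
time: 21.08
eef_pos: [0.5885, 0.2478, 0.061]
tcp_rot: [0.784, 0.542, 0.249, -0.17]
contact_force: [0.6, 0.4, 1.4]
opening: 0.693
finger_force: 78.9
```

Run:
```python
from h import *
goto(tcp_at(-.0175,0,.008),RT)
s=ctrl.get_state();print('F seat',(S_.T@s['contact_force']).round(2))
```

```text
t 21.07 pos [0.5885 0.2478 0.061 ] q [ 0.02  0.29  2.01  0.86  0.78 -0.23]
world d cm [ 0.07 -0.15 -0.15] tool-now d cm [-0.17  0.12  0.06] tool-target d cm [-0.17  0.12  0.06] rotvec(tool) [ 0.0032 -0.0018  0.0018]
F seat [ 1.26 -0.4   0.88]
```

Request:
send_rows(series=[[[-0.15,0,0,0,0,0,-0.2],[-0.1,0,0,0,0,0,-0.2],[0,0,0,0,0,0,-0.2],[0,0,0,0,0,0,-0.2]]])

```text
time: 21.58
eef_pos: [0.5877, 0.2457, 0.0595]
tcp_rot: [0.784, 0.542, 0.249, -0.17]
contact_force: [1.4, 1.0, 2.5]
opening: 0.693
finger_force: 79.1
```

Run:
```python
from h import *
goto(tcp_at(-.0175,0,.008),RT)
s=ctrl.get_state();print('F seat',(S_.T@s['contact_force']).round(2))
```

```text
t 21.57 pos [0.5877 0.2457 0.0595] q [ 0.02  0.3   2.01  0.86  0.78 -0.23]
world d cm [0.16 0.06 0.  ] tool-now d cm [0.09 0.13 0.06] tool-target d cm [0.09 0.13 0.06] rotvec(tool) [ 0.0032 -0.0018  0.0012]
F seat [ 2.58 -0.91  1.18]
```

Request:
send_rows(series=[[[-0.15,0,0,0,0,0,-0.2],[-0.1,0,0,0,0,0,-0.2],[0,0,0,0,0,0,-0.2],[0,0,0,0,0,0,-0.2]]])

```text
time: 22.08
eef_pos: [0.5877, 0.2455, 0.0596]
tcp_rot: [0.784, 0.541, 0.251, -0.172]
contact_force: [3.4, 7.7, 4.4]
opening: 0.69
finger_force: 79.1
```

Run:
```python
from h import *
goto(tcp_at(-.0175,0,.008),RT)
s=ctrl.get_state();print('F seat',(S_.T@s['contact_force']).round(2))
```

```text
t 22.07 pos [0.5877 0.2455 0.0596] q [ 0.02  0.3   2.02  0.87  0.78 -0.24]
world d cm [ 0.16  0.08 -0.  ] tool-now d cm [0.11 0.12 0.08] tool-target d cm [0.11 0.12 0.08] rotvec(tool) [ 0.0028 -0.0062 -0.0005]
F seat [ 9.42 -0.41 -1.16]
```

It stopped against the lip: the TCP didn't move and the upslope force rose to 9.4 N. I'm relaxing and releasing.

Request:
send_rows(series=[[[0.2,0,0.05,0,0,0,-0.2],[0,0,0,0,0,0,1],[0,0,0,0,0,0,1],[0,0,0,0,0,0,1],[0,0,0,0,0,0,1],[0,0,0,0,0,0,1]]])

```text
time: 22.82
eef_pos: [0.587, 0.2454, 0.0579]
tcp_rot: [0.785, 0.542, 0.248, -0.17]
contact_force: [-0.3, 1.1, 0.6]
opening: 1.003
finger_force: 0.0
```

Request:
send_rows(series=[[[0,0,-1.5,0,0,0,1],[0,0,-3,0,0,0,1],[0,0,-4,0,0,0,1],[0,0,-4,0,0,0,1],[0,0,-4,0,0,0,1],[0,0,-3,0,0,0,1],[0,0,0,0,0,0,1],[0,0,0,0,0,0,1]]])

```text
time: 23.82
eef_pos: [0.5465, 0.141, 0.2171]
tcp_rot: [0.785, 0.542, 0.248, -0.17]
contact_force: [0.0, -0.4, -0.9]
opening: 1.001
finger_force: 0.0
```

Run:
```python
from h import *
a,Pt=cam('top');b,Ps=cam('side')
L=np.array([(x,y,z) for z in(0,.045) for x,y in((-.06,-.03),(.025,-.03),(.025,.03),(-.06,.03))])
W=L@S_.T+SO;Q=np.array([(-.06,-.06,0),(.06,-.06,0),(.06,.06,0),(-.06,.06,0)])@S_.T+SO
o=[]
for im,P,(x0,y0) in((a,Pt,(240,135)),(b,Ps,(220,190))):
    k=3;c=cv2.resize(im[y0:y0+140,x0:x0+133].copy(),None,fx=k,fy=k,interpolation=cv2.INTER_CUBIC)[:,:,::-1].copy()
    f=lambda X:((proj(P,X)-[x0,y0]+.5)*k).astype(int)
    cv2.polylines(c,[f(W)[4:]],True,(0,0,255),1);cv2.polylines(c,[f(Q)],True,(0,255,0),1);o.append(c)
cv2.imwrite('pics/end.png',np.hstack(o))
print(ctrl.get_state()['contact_force'].round(2))
```

```text
[ 0.29  0.6  -0.05]
```

View pics/end.png

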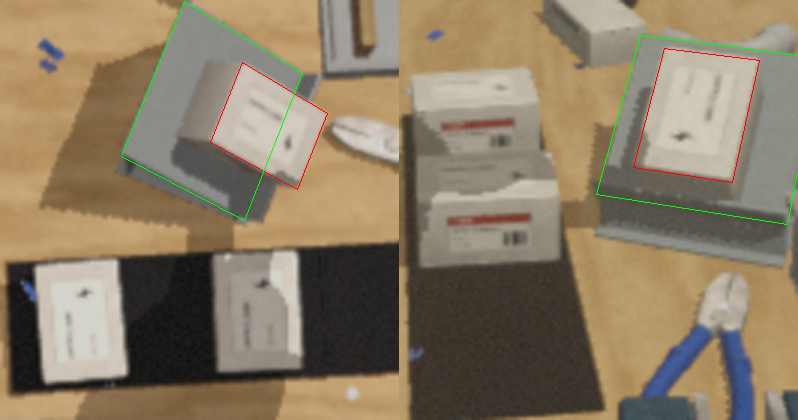

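The carton's top face coincides with the predicted outline in both views, so it lies flat on the plate, against the lip and centred. The two light cartons sit in their bays, and the gripper is well clear.

```bash
python3 -c "
from plant import ctrl
print(ctrl.sign_off())"
```

```text
the job is handed in; nothing more can be done
None
```

The right-bay carton was the full one (about 4.5 N). It lies flat in the stand against the lip, the two light cartons are back in their bays, and I handed the job in at about 24 s; no verdict was returned.

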